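Sort grinder and socket parts into the service trays

TASK

Clear up the bench after the grinder service: stand the two chrome sockets in the blue tray, lay the copper-coloured clamping flange and the dark lock nut in the yellow tray, and set the wire cup brush in the red tray. Every part must end up flat on its tray's floor, upright as it stands now, none leaning on a wall or on another part. Leave the green roll of tape where it lies.

Things in the scene. Friction and masses are not known exactly. Their poses are not given: they have to be found in the camera images.
- deep_socket: Tall chrome hexagon socket, standing: a bright steel cylinder 28 mm in diameter and 60 mm high with a black hexagon mouth on top. Origin: centre of its underside; z up its axis. Belongs in the blue tray.
- short_socket: Short chrome hexagon socket, standing: a bright steel cylinder 28 mm in diameter and 34 mm high with a black hexagon mouth on top. Origin: centre of its underside; z up its axis. Belongs in the blue tray.
- clamp_flange: Copper-coloured grinder clamping flange lying flat, 16 mm high: a disc 42 mm in diameter and 8 mm thick with a 30 mm hub above it, black spot at the centre. Origin: centre of its underside; z up. Belongs in the yellow tray.
- lock_nut: Dark steel grinder lock nut lying flat: a plain disc 44 mm in diameter and 14 mm thick, with a black spot at the centre and two small white spots on top. Origin: centre of its underside; z up. Belongs in the yellow tray.
- cup_brush: Wire cup brush standing wires down: brass-coloured wire skirt and dark cup 60 mm in diameter up to 23 mm high (the cup's shoulder slopes in from 18 mm up), then a dark round hub 26 mm in diameter from 23 to 52 mm above its foot, good to grip. Origin: centre of its underside; z up its axis. Weighs about 0.2 kg. Belongs in the red tray.
- tape_roll: Green roll of tape lying flat among the parts: ring 56 mm outside, 38 mm inside, 19 mm high. Origin: centre of its underside. Not to be sorted: leave it alone.
- blue_tray: Fixed open plastic sorting tray, blue all over, 108 x 158 mm outside (x by y of its own frame) and 20 mm high; walls and floor 4 mm thick, so the inside is 100 x 150 mm and its floor lies 4 mm above the bench. Origin: centre of its underside, on the bench; z up, y along the longer side. The three trays differ only in colour; they stand at changing places, turned up to 0.25 rad. For the two sockets.
- yellow_tray: Fixed open plastic sorting tray, yellow all over, 108 x 158 mm outside (x by y of its own frame) and 20 mm high; walls and floor 4 mm thick, so the inside is 100 x 150 mm and its floor lies 4 mm above the bench. Origin: centre of its underside, on the bench; z up, y along the longer side. The three trays differ only in colour; they stand at changing places, turned up to 0.25 rad. For the flange and the lock nut.
- red_tray: Fixed open plastic sorting tray, red all over, 108 x 158 mm outside (x by y of its own frame) and 20 mm high; walls and floor 4 mm thick, so the inside is 100 x 150 mm and its floor lies 4 mm above the bench. Origin: centre of its underside, on the bench; z up, y along the longer side. The three trays differ only in colour; they stand at changing places, turned up to 0.25 rad. For the cup brush.
Not all that is in view belongs to the job. Leave any purple look-alike of the deep_socket alone. There is more than one size of the lock_nut; the job needs the smaller.

How it is judged:
At the end, for the whole second after the job is handed in: Sockets in the blue tray, flange and nut in the yellow, brush in the red: each origin within 45 mm (short side) and 70 mm (long side) of the tray centre and under 9 mm above the tray underside, tilt under 0.1 rad, at rest; tape roll moved under 30 mm (x of deep_socket in the frame of blue_tray between -0.045 and 0.045 m and y of deep_socket in the frame of blue_tray between -0.07 and 0.07 m and z of each of deep_socket, short_socket in the frame of blue_tray below 0.009 m and angle between each of deep_socket, short_socket, clamp_flange, lock_nut, cup_brush's own z axis and vertical below 0.1 rad and linear speed of each of deep_socket, short_socket, clamp_flange, lock_nut, cup_brush below 0.02 m/s and angular speed of each of deep_socket, short_socket, clamp_flange, lock_nut, cup_brush below 0.2 rad/s and x of short_socket in the frame of blue_tray between -0.045 and 0.045 m and y of short_socket in the frame of blue_tray between -0.07 and 0.07 m and x of clamp_flange in the frame of yellow_tray between -0.045 and 0.045 m and y of clamp_flange in the frame of yellow_tray between -0.07 and 0.07 m and z of each of clamp_flange, lock_nut in the frame of yellow_tray below 0.009 m and x of lock_nut in the frame of yellow_tray between -0.045 and 0.045 m and y of lock_nut in the frame of yellow_tray between -0.07 and 0.07 m and x of cup_brush in the frame of red_tray between -0.045 and 0.045 m and y of cup_brush in the frame of red_tray between -0.07 and 0.07 m and z of cup_brush in the frame of red_tray below 0.009 m and distance of tape_roll from where it was at the start of the episode below 0.03 m); the robot touches nothing.
It fails at once if the tape roll is pushed or carried away (moved 30 mm or more) (distance of tape_roll from where it was at the start of the episode above 0.03 m).
It also fails if it takes over 120 s, if anything falls off the work surface, if the arm or the gripper's body presses on something with over 40 N, if the wrist force passes 120 N, or if a joint passes its speed limit or range.

ROBOT

A 6-joint arm with a two-finger parallel gripper is mounted at the origin on the work surface. World frame = base frame: x ahead of the robot, y to its left, z up, the work surface at z = 0. Lengths are in m, angles in rad, forces in N, time in s.
With the tool pointing down it reaches from about 0.35 to 0.975 m from the base axis. Payload 4.9 kg.
Tool frame: the origin (TCP) lies between the finger pads; the fingertips stand 14 mm ahead of it and the grasp point (between the pads) lies 5 mm behind it; z points along the fingers, y is the line along which they close (so a half turn about z gives the same grasp; the last joint's range is limited). The gripper opens to 85 mm and grips with 20 to 120 N. Pads are 22 mm wide; open, the fingers measure 114 mm over their backs; the gripper's body (76 mm by 85 mm) begins 54 mm behind the grasp point. The pads swing forward as they close: fully open they stand 13 mm farther back than shut.
Start: joints at [-1.292, 0.053, 1.613, -0, 1.476, -0.119], TCP at [0.242, -0.576, 0.245] pointing down, gripper open.
Joint ranges: [-3.01, 3.01], [-1.01, 2.22], [0.06, 2.58], [-1.02, 4.17], [0.09, 2.62], [-3.14, 3.14]. Speed limits (rad/s): [2.57, 2.57, 3.14, 3.14, 3.14, 3.14].

INTERFACE

Orientations are given as a unit quaternion [w, x, y, z].
In Python, from station import arm, imaging, find_in, regions_of, spot_point gives the robot as it stands. The module is installed in compiled form; this text tells all that it offers.
- The arm moves only by the shell command python3 -m jog 'ROWS' [OPENING] [FORCE]. ROWS is JSON, a list of rows, each a list of 2 entries, a list of its own where there are three numbers: the shift along the tool's x, y, z in units of 0.25 m (1.0 is 0.25 m), then the turn, a rotation vector about the tool's x, y, z in units of pi/2 rad (1.0 is pi/2 rad). In form: [[[tx, ty, tz], [ax, ay, az]], ...]. A call has 1 to 12 rows; each row is the pose to reach, as a shift and turn from the pose commanded when the call began, along the tool's axes at that moment; what a row does not reach only later rows make up. A row lasts 1/12 s, in which the tool goes at most 41.7 mm and 7.16 degrees, less where a joint would pass 70% of its speed; a pose out of reach is approached as far as the arm can. A call with a number of a shift or a turn outside -1 to 1 is refused whole. A call with a gripper value outside its range is refused whole. OPENING is the opening, from 0 (shut) to 1 (fully open), set as the call begins (- or left out, the last holds). The fingers move at their own pace and stop on an object; FORCE is the grip in N (left out, the last holds). Time passes only in rows, so rows that repeat a pose let the fingers close. It gives the time, the measured TCP pose, the force, the opening and the grip force at its end, in the units of the state.
- arm.observe(): the state, without advancing time (a new reading comes with each control period).
- imaging.snapshot(name): name is "scene" or "top" or "wrist"; returns (picture, depth): 420x560x3 uint8, red, green, blue; 420x560 float32, m along the optical axis (not along the pixel's ray), 0 where there is no reading.
- imaging.camera_model(name): a dict with "vfov" (degrees; the focal length in pixels is half the picture's height over the tangent of half this angle, whatever the lens; pixels are square), "cx", "cy" (the principal point, pixels), "extrinsics" (4x4, takes a point from world to camera coordinates); the wrist camera has in their place "mount" (4x4, takes a point from camera to tool coordinates, whose origin is the TCP and whose axes are the flange's). Camera axes: x right, y up, looking along -z (the intrinsics and any distortion apply to the point x, -y, -z); pixel columns grow to the right and rows downward; lengths in m; the calibration is good to about 2 mm. The wrist camera is an equidistant fisheye: a pixel r from the principal point sees the ray r / f radians off the axis. A picture is of the moment at which its call begins: read the wrist's pose just before it. camera_model takes no time and is no camera call.
- arm.finish_job(): hands the job in; it is judged then, once.
Trained networks look in the newest picture that a camera, given by its name, has taken for a name from the list of things; names that differ only in an ending like _2 or _b are one class to them, and where a whole thing is asked for, a point or a joint stands for the part that bears it (a point fixed in the world has none). Each returns a list of dicts, best first, with "conf" (0 to 1); they miss things now and then, are a little off and sometimes report something else, mostly with a low value. They report only what shows in the picture. A call takes as long as a camera call. They do not tell look-alikes from the thing itself.
- find_in(camera, target): "position" ([x, y, z] in m, in the coordinates of the camera as it stood for that picture, good to about 4 mm: the middle of the surface that is visible of it).
- regions_of(camera, target): "mask" (420x560 bool, what is visible of it).
- spot_point(camera, target): "position" ([x, y, z] in m, in the coordinates of the camera as it stood for that picture, good to about 4 mm: a listed point, or the origin of a listed thing).
The state is a dict: "time_s": time; "joints": joint angles; "joint_velocities": joint speeds; "tau": joint torques, N m; "tcp_pos": TCP position; "tool_rot": TCP orientation; "ft_force": force on the tool from outside, world axes, zero at the start; "ft_torque": the same for the moment, N m; "gripper_width": opening from 0.0 (shut) to 1.0 (fully open); "gripper_force": force on a finger pad.
Only numpy, scipy, OpenCV 4.12 (cv2) and the standard library are available. Lean on these libraries where they do the work, as an engineer would, in place of code of your own. Each camera call takes 0.05 s, during which the arm holds its last target. There are 200 camera calls.

## Working session

There is one attempt and no reset: what is moved stays moved. The work goes in short steps, Python scripts to look and compute and a shell command to move; the robot and the scene stay as the last step left them, time stands still between calls to the robot, and variables do not carry over. Pictures are saved under pics/ and viewed, at most 14 in all, crops included, and the job is handed in when it is done.

```bash
mkdir -p pics
cat > h.py <<'E'
import numpy as np, cv2
from station import arm, imaging, find_in, regions_of, spot_point
from scipy.spatial.transform import Rotation as R
def world(name,px,depth=None,z=None):
    m=imaging.camera_model(name); f=210/np.tan(np.radians(m['vfov']/2))
    E=np.linalg.inv(np.array(m['extrinsics'])); px=np.atleast_2d(px).astype(float)
    d=np.c_[(px[:,0]-m['cx'])/f,-(px[:,1]-m['cy'])/f,-np.ones(len(px))]
    if depth is not None: p=d*np.reshape(depth,(-1,1)); return p@E[:3,:3].T+E[:3,3]
    dw=d@E[:3,:3].T; return E[:3,3]+dw*((z-E[2,3])/dw[:,2])[:,None]
def cam2w(name,p):
    E=np.linalg.inv(np.array(imaging.camera_model(name)['extrinsics'])); return E[:3,:3]@np.array(p)+E[:3,3]
E
python3 - <<'E'
from h import *
for n in('top','scene'):
    p,d=imaging.snapshot(n); cv2.imwrite(f'pics/{n}0.png',p[:,:,::-1]); np.save(n+'_d.npy',d); np.save(n+'_p.npy',p)
    m=imaging.camera_model(n); print({k:(np.round(v,3).tolist()) for k,v in m.items()})
for t in 'deep_socket short_socket clamp_flange lock_nut cup_brush tape_roll blue_tray yellow_tray red_tray'.split():
    for r in spot_point('top',t): print(t,round(r['conf'],2),cam2w('top',r['position']).round(3))
print(arm.observe())
E
```

```text
{'vfov': 46.859, 'cx': 278.856, 'cy': 205.871, 'extrinsics': [[0.003, -1.0, -0.025, 0.022], [0.986, -0.001, 0.168, -0.49], [-0.168, -0.026, 0.985, -0.962], [0.0, 0.0, 0.0, 1.0]]}
{'vfov': 47.379, 'cx': 276.978, 'cy': 193.36, 'extrinsics': [[-0.093, 0.996, -0.002, 0.049], [-0.811, -0.075, 0.581, 0.398], [0.578, 0.056, 0.814, -1.299], [0.0, 0.0, 0.0, 1.0]]}
deep_socket 0.66 [ 0.445 -0.055 -0.002]
deep_socket 0.45 [ 0.519 -0.023 -0.002]
short_socket 0.68 [0.414 0.168 0.002]
short_socket 0.4 [ 0.606 -0.27  -0.002]
clamp_flange 0.6 [ 0.36  -0.305 -0.002]
lock_nut 0.81 [ 0.311  0.34  -0.001]
lock_nut 0.68 [ 0.401  0.312 -0.   ]
cup_brush 0.68 [ 0.428 -0.175 -0.001]
tape_roll 0.56 [ 0.664 -0.004  0.001]
tape_roll 0.53 [ 0.469  0.064 -0.001]
tape_roll 0.38 [ 0.406  0.313 -0.001]
tape_roll 0.32 [ 0.445 -0.057  0.002]
tape_roll 0.21 [ 0.363 -0.307 -0.004]
blue_tray 0.93 [ 0.664 -0.003 -0.002]
yellow_tray 0.66 [0.576 0.26  0.003]
yellow_tray 0.44 [ 0.416  0.167 -0.002]
red_tray 0.69 [ 0.609 -0.27  -0.002]
{'time_s': 0.55, 'joints': array([-1.29199566e+00,  5.27292033e-02,  1.61290767e+00, -5.99229760e-06,
        1.47600580e+00, -1.18989688e-01]), 'joint_velocities': array([ 0.00011634,  0.0012453 , -0.00149002, -0.0011149 ,  0.00023284,
       -0.0013481 ]), 'tau': array([-4.20884935e-04, -3.93313444e+01, -3.70134723e+01, -8.28847305e-05,
        1.02661343e-03, -4.92460345e-06]), 'tcp_pos': array([ 0.24211223, -0.57617484,  0.24528086]), 'tool_rot': array([-2.46919872e-05,  9.80285418e-01,  1.97586686e-01, -4.96947390e-06]), 'ft_force': array([ 0.14545385, -0.38289701,  0.4698958 ]), 'ft_torque': array([-0.00815043, -0.05438517,  0.00384294]), 'gripper_force': 0.0, 'gripper_width': 1.0011275711342797}
```

View pics/top0.png

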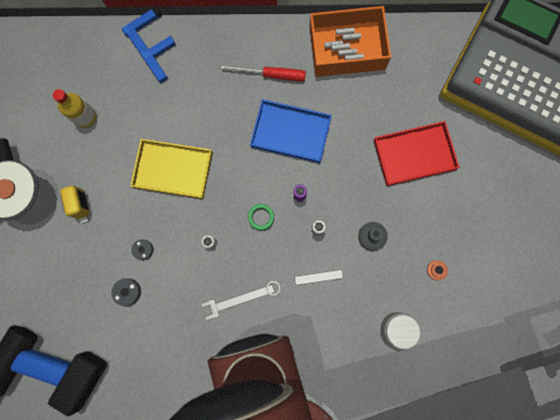

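View pics/scene0.png

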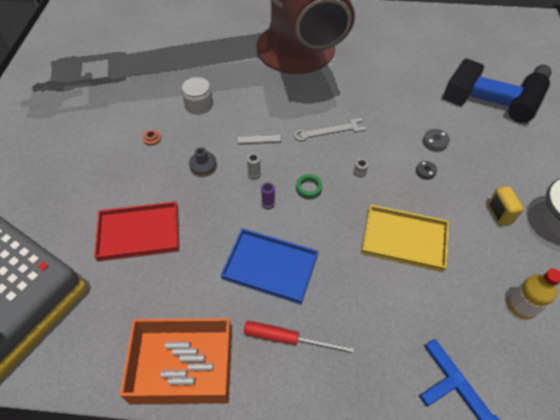

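Candidates (top picture):
- **Tall sockets:** chrome (318,228) and purple look-alike (300,192). I want the chrome one.
- **Short socket:** (208,242).
- **Nuts:** (142,249) smaller and (126,292) larger. I want the smaller.
- **Flange:** (437,270). The white puck at (402,331) is unrelated.
- **Brush:** (373,236).
- **Tape:** (261,217), left alone.

Next I measure these and check the choice in a crop.

Run:
```python
from h import *
p=np.load('top_p.npy'); d=np.load('top_d.npy')
vv,uu=np.mgrid[:420,:560]; W=world('top',np.c_[uu.ravel(),vv.ravel()],d.ravel()).reshape(420,560,3)
ok=d>0
print('bench z',np.median(W[180:260,200:400,2]))
for n,c,h in [('deep',(318,228),.06),('purple',(300,192),.06),('short',(208,242),.034),('nut',(142,249),.014),('bignut',(126,292),.014),('flange',(437,270),.016),('brush',(373,236),.052),('tape',(261,217),.019)]:
    m=ok&(np.hypot(uu-c[0],vv-c[1])<22)&(W[...,2]>.006); q=W[m]; 
    (cx,cy),r=cv2.minEnclosingCircle(q[:,:2].astype(np.float32))
    zt=np.percentile(q[:,2],95); t=q[q[:,2]>zt-.006]
    (tx,ty),tr=cv2.minEnclosingCircle(t[:,:2].astype(np.float32))
    print(n,'all',np.round([cx,cy,2*r],3),'ztop',zt.round(3),'topface',np.round([tx,ty,2*tr],3),'mean',t.mean(0).round(3),len(t))
hsv=cv2.cvtColor(p,cv2.COLOR_RGB2HSV)
for n,c in [('blue',(290,130)),('yellow',(172,168)),('red',(416,153))]:
    h0=int(hsv[c[1],c[0],0]); dh=np.abs(((hsv[...,0].astype(int)-h0+90)%180)-90)
    m=(dh<10)&(hsv[...,1]>110)&(np.hypot(uu-c[0],vv-c[1])<60)
    q=world('top',np.c_[uu[m],vv[m]],z=.012)[:,:2]
    (x,y),(w,hh),a=cv2.minAreaRect((q*1000).astype(np.float32))
    if w>hh: a-=90   # long axis = y
    a=(a+90)%180-90
    print(n,round(x),round(y),round(w),round(hh),'yaw of x axis deg',round(a,1))
cr=np.hstack([cv2.resize(p[170:270,270:410],None,fx=2.8,fy=2.8),cv2.resize(p[210:310,90:230],None,fx=2.8,fy=2.8)])
cv2.imwrite('pics/crop.png',cr[:,:,::-1])
```

```text
bench z 0.0005214590016420217
deep all [ 0.445 -0.057  0.028] ztop 0.063 topface [ 0.445 -0.057  0.027] mean [ 0.445 -0.057  0.06 ] 142
purple all [ 0.522 -0.01   0.081] ztop 0.063 topface [ 0.518 -0.019  0.028] mean [ 0.518 -0.019  0.06 ] 139
short all [0.427 0.182 0.06 ] ztop 0.037 topface [0.418 0.171 0.028] mean [0.418 0.171 0.035] 128
nut all [0.411 0.32  0.064] ztop 0.017 topface [0.403 0.315 0.044] mean [0.403 0.315 0.015] 319
bignut all [0.316 0.342 0.061] ztop 0.022 topface [0.314 0.343 0.058] mean [0.314 0.343 0.019] 553
flange all [ 0.354 -0.313  0.062] ztop 0.018 topface [ 0.361 -0.302  0.041] mean [ 0.361 -0.305  0.016] 179
brush all [ 0.429 -0.169  0.07 ] ztop 0.054 topface [ 0.431 -0.172  0.026] mean [ 0.431 -0.172  0.052] 126
tape all [0.471 0.065 0.06 ] ztop 0.022 topface [0.472 0.063 0.056] mean [0.473 0.062 0.019] 273
blue 662 -1 159 113 yaw of x axis deg -13.7
yellow 579 258 162 111 yaw of x axis deg -9.1
red 611 -272 111 162 yaw of x axis deg 13.3
```

View pics/crop.png

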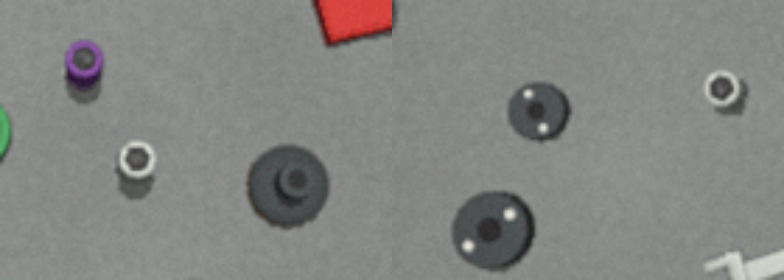

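The left crop shows the chrome socket, the purple one and the brush. The right crop shows the 44 mm nut at the top with the 58 mm one below it, and the short socket. The measured sizes match the descriptions. I'll take the flange first.

```bash
python3 -m jog '[[[0.862,-0.822,0.5],[0,0,-0.747]],[[0.862,-0.822,0.5],[0,0,-0.747]],[[0.862,-0.822,0.5],[0,0,-0.747]],[[0.862,-0.822,0.5],[0,0,-0.747]],[[0.862,-0.822,0.5],[0,0,-0.747]],[[0.862,-0.822,0.5],[0,0,-0.747]],[[0.862,-0.822,0.5],[0,0,-0.747]],[[0.862,-0.822,0.5],[0,0,-0.747]],[[0.862,-0.822,0.5],[0,0,-0.747]],[[0.862,-0.822,0.5],[0,0,-0.747]],[[0.862,-0.822,0.5],[0,0,-0.747]],[[0.862,-0.822,0.5],[0,0,-0.747]]]' 0.7 40
python3 - <<'E'
from h import *
s=arm.observe(); print(s['tcp_pos'],R.from_quat(np.roll(s['tool_rot'],-1)).as_matrix().round(3))
p,d=imaging.snapshot('wrist'); cv2.imwrite('pics/w0.png',p[:,:,::-1])
m=imaging.camera_model('wrist'); M=np.array(m['mount'])
for r in spot_point('wrist','clamp_flange')[:2]:
    t=M[:3,:3]@r['position']+M[:3,3]; print(r['conf'],R.from_quat(np.roll(s['tool_rot'],-1)).apply(t)+s['tcp_pos'])
E
```

```text
time_s: 1.55
tcp_pos: [0.3614, -0.3033, 0.1206]
tool_rot: [0.0, 0.707, 0.707, -0.0]
ft_force: [-0.4, -0.1, -0.0]
gripper_width: 0.698
gripper_force: 0.0
[ 0.3613528  -0.30333062  0.12059931] [[ 0.001  1.     0.   ]
 [ 1.    -0.001 -0.   ]
 [-0.     0.    -1.   ]]
0.72 [ 0.36103511 -0.30672052 -0.00144735]
```

View pics/w0.png

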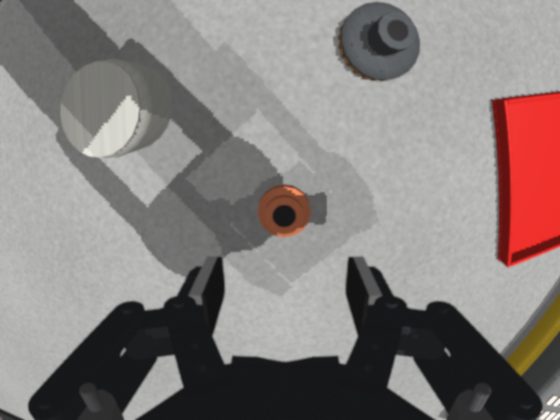

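The flange at (284,210) lies midway between the fingers. Its position agrees with the top camera, so I'll descend and grip.

```bash
python3 -m jog '[[[-0.006,0,0.15],[0,0,0]],[[-0.006,0,0.3],[0,0,0]],[[-0.006,0,0.38],[0,0,0]],[[-0.006,0,0.424],[0,0,0]],[[-0.006,0,0.424],[0,0,0]],[[-0.006,0,0.424],[0,0,0]]]' 0.7 40
python3 -m jog '[[[0,0,0],[0,0,0]],[[0,0,0],[0,0,0]],[[0,0,0],[0,0,0]],[[0,0,0],[0,0,0]],[[0,0,0],[0,0,0]],[[0,0,0],[0,0,0]],[[0,0,0],[0,0,0]],[[0,0,-0.1],[0,0,0]],[[0,0,-0.2],[0,0,0]],[[0,0,-0.35],[0,0,0]],[[0,0,-0.5],[0,0,0]],[[0,0,-0.5],[0,0,0]]]' 0.3 40
```

```text
time_s: 2.15
tcp_pos: [0.3613, -0.3053, 0.0148]
tool_rot: [0.0, 0.707, 0.707, -0.0]
ft_force: [0.2, 0.3, 0.0]
gripper_width: 0.702
gripper_force: 0.0
time_s: 3.15
tcp_pos: [0.365, -0.3089, 0.1494]
tool_rot: [0.009, 0.707, 0.707, -0.001]
ft_force: [0.9, -0.9, 0.8]
gripper_width: 0.455
gripper_force: 40.5
```

```bash
python3 - <<'E'
from h import *
p,d=imaging.snapshot('wrist'); cv2.imwrite('pics/w1.png',p[150:400,150:420,::-1])
E
python3 -m jog '[[[1,0.4,0],[0,0,0]],[[1,0.4,0],[0,0,0]],[[1,0.4,0],[0,0,0]],[[1,0.4,0],[0,0,0]],[[1,0.4,0],[0,0,0]],[[1,0.4,0],[0,0,0]],[[1,0.4,0],[0,0,0]]]'
python3 -m jog '[[[1,0.448,0],[0,0,0]],[[1,0.448,0],[0,0,0]],[[1,0.448,0],[0,0,0]],[[1,0.448,0],[0,0,0]],[[1,0.448,0],[0,0,0]],[[1,0.448,0],[0,0,0]],[[1,0.448,0],[0,0,0]],[[1,0.448,0],[0,0,0]],[[1,0.448,0],[0,0,0]]]'
```

```text
time_s: 3.78
tcp_pos: [0.4615, -0.0508, 0.1388]
tool_rot: [-0.0, 0.706, 0.708, 0.001]
ft_force: [-0.6, -1.3, -0.8]
gripper_width: 0.455
gripper_force: 40.5
time_s: 4.53
tcp_pos: [0.5726, 0.1964, 0.1384]
tool_rot: [-0.0, 0.706, 0.708, -0.001]
ft_force: [-0.1, -0.1, -1.1]
gripper_width: 0.452
gripper_force: 40.5
```

View pics/w1.png

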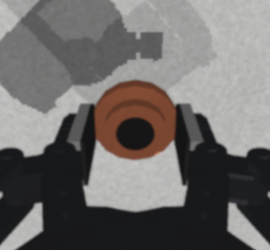

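The flange is held by its disc and level, so I'll place it in the yellow tray.

```bash
python3 -m jog '[[[0.1,0,0],[0,0,0]],[[0.1,0,0.1],[0,0,0]],[[0.1,0,0.25],[0,0,0]],[[0.1,0,0.35],[0,0,0]],[[0.1,0,0.42],[0,0,0]],[[0.1,0,0.46],[0,0,0]],[[0.1,0,0.474],[0,0,0]],[[0.1,0,0.474],[0,0,0]],[[0.1,0,0.474],[0,0,0]]]'
python3 -m jog '[[[0,0,0],[0,0,0]],[[0,0,0],[0,0,0]],[[0,0,0],[0,0,0]],[[0,0,0],[0,0,0]],[[0,0,-0.05],[0,0,0]],[[0,0,-0.15],[0,0,0]],[[0,0,-0.3],[0,0,0]],[[0,0,-0.4],[0,0,0]],[[0,0,-0.4],[0,0,0]],[[0,0,-0.4],[0,0,0]]]' 0.6
```

```text
time_s: 5.28
tcp_pos: [0.5733, 0.2195, 0.0213]
tool_rot: [0.0, 0.707, 0.707, 0.0]
ft_force: [-0.2, 0.7, -0.7]
gripper_width: 0.453
gripper_force: 45.6
time_s: 6.12
tcp_pos: [0.5748, 0.2209, 0.1247]
tool_rot: [0.002, 0.707, 0.707, 0.003]
ft_force: [0.4, -0.2, -0.6]
gripper_width: 0.602
gripper_force: 0.0
```

```bash
python3 -m jog '[[[0.38,-0.68,0],[0,0,0]],[[0.38,-0.68,0],[0,0,0]],[[0.38,-0.68,0],[0,0,0]],[[0.38,-0.68,0],[0,0,0]],[[0.38,-0.68,0],[0,0,0]],[[0.38,-0.68,0],[0,0,0]],[[0.38,-0.68,0],[0,0,0]],[[0.38,-0.68,0.0],[0,0,0]]]' 0.7
python3 - <<'E'
from h import *
s=arm.observe(); print(s['tcp_pos'])
p,d=imaging.snapshot('wrist'); cv2.imwrite('pics/w2.png',np.hstack([p])[:,:,::-1])
m=imaging.camera_model('wrist'); M=np.array(m['mount'])
for r in spot_point('wrist','lock_nut')[:3]:
    t=M[:3,:3]@r['position']+M[:3,3]; print(r['conf'],R.from_quat(np.roll(s['tool_rot'],-1)).apply(t)+s['tcp_pos'])
E
```

```text
time_s: 6.78
tcp_pos: [0.4028, 0.315, 0.1202]
tool_rot: [0.0, 0.707, 0.707, -0.001]
ft_force: [1.2, 0.6, 0.4]
gripper_width: 0.699
gripper_force: 0.0
[0.40281983 0.31495357 0.12019799]
0.85 [0.40008465 0.31622408 0.00336974]
0.6 [ 0.31807847  0.34122359 -0.00473646]
```

View pics/w2.png

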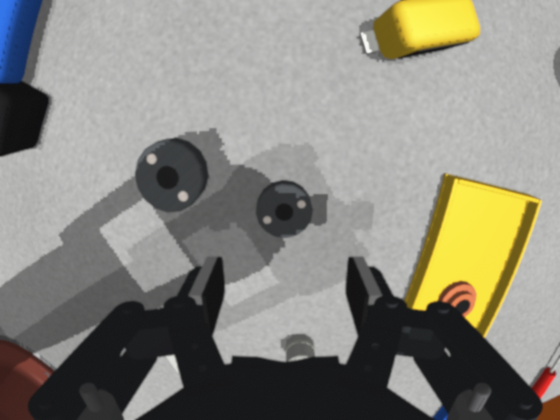

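The small nut at (284,210) is centred between the fingers, and the flange lies flat in the yellow tray at (458,298). I'll pick up the nut.

```bash
python3 -m jog '[[[0,0,0.15],[0,0,0]],[[0,0,0.3],[0,0,0]],[[0,0,0.38],[0,0,0]],[[0,0,0.422],[0,0,0]],[[0,0,0.422],[0,0,0]],[[0,0,0.422],[0,0,0]]]'
python3 -m jog '[[[0,0,0],[0,0,0]],[[0,0,0],[0,0,0]],[[0,0,0],[0,0,0]],[[0,0,0],[0,0,0]],[[0,0,0],[0,0,0]],[[0,0,0],[0,0,0]],[[0,0,0],[0,0,0]],[[0,0,-0.1],[0,0,0]],[[0,0,-0.2],[0,0,0]],[[0,0,-0.35],[0,0,0]],[[0,0,-0.45],[0,0,0]],[[0,0,-0.45],[0,0,0]]]' 0.3 40
```

```text
time_s: 7.38
tcp_pos: [0.4038, 0.3151, 0.0156]
tool_rot: [0.0, 0.707, 0.707, 0.0]
ft_force: [0.5, -0.3, 0.6]
gripper_width: 0.702
gripper_force: 0.0
time_s: 8.38
tcp_pos: [0.4065, 0.3175, 0.1352]
tool_rot: [0.002, 0.707, 0.707, 0.006]
ft_force: [1.2, 0.3, -0.1]
gripper_width: 0.487
gripper_force: 41.0
```

```bash
python3 -m jog '[[[-0.072,0.732,0],[0,0,0]],[[-0.072,0.732,0],[0,0,0]],[[-0.072,0.732,0],[0,0,0]],[[-0.072,0.732,0],[0,0,0]],[[-0.072,0.732,0],[0,0,0]],[[-0.072,0.732,0],[0,0,0]],[[-0.072,0.732,0.15],[0,0,0]],[[-0.072,0.732,0.28],[0,0,0]],[[-0.072,0.732,0.38],[0,0,0]],[[-0.072,0.732,0.426],[0,0,0]],[[-0.072,0.732,0.426],[0,0,0]],[[-0.072,0.732,0.426],[0,0,0]]]'
python3 -m jog '[[[0,0,0],[0,0,0]],[[0,0,0],[0,0,0]],[[0,0,0],[0,0,0]],[[0,0,0],[0,0,0]],[[0,0,-0.05],[0,0,0]],[[0,0,-0.15],[0,0,0]],[[0,0,-0.3],[0,0,0]],[[0,0,-0.42],[0,0,0]],[[0,0,-0.42],[0,0,0]],[[0,0,-0.42],[0,0,0]]]' 0.62
```

```text
time_s: 9.38
tcp_pos: [0.5848, 0.2975, 0.0207]
tool_rot: [-0.0, 0.707, 0.707, -0.001]
ft_force: [0.2, 0.1, -1.6]
gripper_width: 0.484
gripper_force: 50.2
time_s: 10.22
tcp_pos: [0.5881, 0.2981, 0.1311]
tool_rot: [0.002, 0.707, 0.707, 0.003]
ft_force: [-0.4, -0.0, -1.1]
gripper_width: 0.623
gripper_force: 0.0
```

```bash
python3 -m jog '[[[-0.504,-0.673,0],[0,0,0]],[[-0.504,-0.673,0],[0,0,0]],[[-0.504,-0.673,0],[0,0,0]],[[-0.504,-0.673,0],[0,0,0]],[[-0.504,-0.673,0],[0,0,0]],[[-0.504,-0.673,0],[0,0,0]],[[-0.504,-0.673,0],[0,0,0]],[[-0.504,-0.673,0],[0,0,0]]]' 0.6
python3 - <<'E'
from h import *
s=arm.observe(); print(s['tcp_pos'])
p,d=imaging.snapshot('wrist'); cv2.imwrite('pics/w3.png',p[:,:,::-1])
m=imaging.camera_model('wrist'); M=np.array(m['mount'])
for r in spot_point('wrist','short_socket')[:3]:
    t=M[:3,:3]@r['position']+M[:3,3]; print(r['conf'],R.from_quat(np.roll(s['tool_rot'],-1)).apply(t)+s['tcp_pos'])
E
```

```text
time_s: 10.88
tcp_pos: [0.4178, 0.1713, 0.1263]
tool_rot: [0.0, 0.707, 0.707, 0.0]
ft_force: [-0.1, -0.7, 0.8]
gripper_width: 0.603
gripper_force: 0.0
[0.417836   0.17126301 0.12625392]
0.57 [0.41843985 0.1710642  0.00605312]
```

View pics/w3.png

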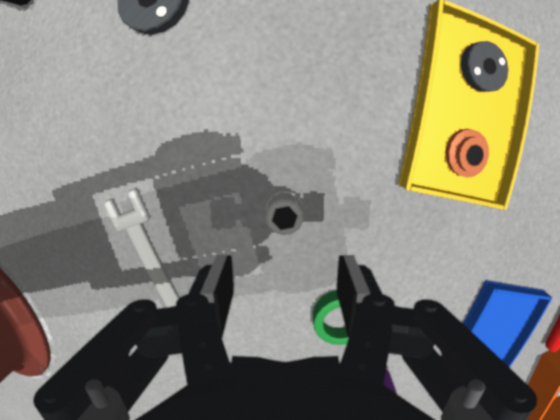

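The nut (485,66) and flange (468,153) lie flat and apart in the yellow tray. The short socket at (284,214) is centred, so I'll pick it up.

```bash
python3 -m jog '[[[0,0,0.15],[0,0,0]],[[0,0,0.3],[0,0,0]],[[0,0,0.38],[0,0,0]],[[0,0,0.424],[0,0,0]],[[0,0,0.424],[0,0,0]],[[0,0,0.424],[0,0,0]]]'
python3 -m jog '[[[0,0,0],[0,0,0]],[[0,0,0],[0,0,0]],[[0,0,0],[0,0,0]],[[0,0,0],[0,0,0]],[[0,0,0],[0,0,0]],[[0,0,0],[0,0,0]],[[0,0,0],[0,0,0]],[[0,0,-0.1],[0,0,0]],[[0,0,-0.2],[0,0,0]],[[0,0,-0.35],[0,0,0]],[[0,0,-0.48],[0,0,0]],[[0,0,-0.48],[0,0,0]]]' 0.1 40
```

```text
time_s: 11.48
tcp_pos: [0.4187, 0.1717, 0.0207]
tool_rot: [-0.0, 0.707, 0.707, -0.0]
ft_force: [0.3, -0.0, 0.4]
gripper_width: 0.601
gripper_force: 0.0
time_s: 12.48
tcp_pos: [0.4221, 0.1723, 0.1484]
tool_rot: [0.004, 0.707, 0.707, 0.006]
ft_force: [1.3, 1.1, -0.7]
gripper_width: 0.312
gripper_force: 39.8
```

```bash
python3 -m jog '[[[-0.54,1,0],[0,0,0]],[[-0.54,1,0],[0,0,0]],[[-0.54,1,0],[0,0,0]],[[-0.54,1,0],[0,0,0]],[[-0.54,1,0],[0,0,0]],[[-0.54,1,0],[0,0,0]],[[-0.54,1,0],[0,0,0]],[[-0.54,1,0],[0,0,0]],[[-0.54,1,0.15],[0,0,0]],[[-0.54,1,0.28],[0,0,0]],[[-0.54,1,0.38],[0,0,0]],[[-0.54,1,0.42],[0,0,0]]]'
python3 -m jog '[[[0,0,0.036],[0,0,0]],[[0,0,0.036],[0,0,0]],[[0,0,0.036],[0,0,0]]]'
python3 -m jog '[[[0,0,0],[0,0,0]],[[0,0,0],[0,0,0]],[[0,0,0],[0,0,0]],[[0,0,0],[0,0,0]],[[0,0,-0.05],[0,0,0]],[[0,0,-0.15],[0,0,0]],[[0,0,-0.3],[0,0,0]],[[0,0,-0.45],[0,0,0]],[[0,0,-0.5],[0,0,0]],[[0,0,-0.5],[0,0,0]]]' 0.52
```

```text
time_s: 13.48
tcp_pos: [0.6638, 0.0366, 0.0295]
tool_rot: [-0.003, 0.707, 0.707, -0.003]
ft_force: [-1.0, 0.2, -2.1]
gripper_width: 0.305
gripper_force: 40.0
time_s: 13.73
tcp_pos: [0.6688, 0.0365, 0.028]
tool_rot: [0.001, 0.707, 0.707, 0.001]
ft_force: [-0.6, -0.2, -0.2]
gripper_width: 0.311
gripper_force: 40.0
time_s: 14.57
tcp_pos: [0.6713, 0.0362, 0.1588]
tool_rot: [0.004, 0.707, 0.707, 0.004]
ft_force: [0.8, -0.4, 0.9]
gripper_width: 0.524
gripper_force: 0.0
```

```bash
python3 -m jog '[[[-0.373,-0.892,0],[0,0,0]],[[-0.373,-0.892,0],[0,0,0]],[[-0.373,-0.892,0],[0,0,0]],[[-0.373,-0.892,0],[0,0,0]],[[-0.373,-0.892,0],[0,0,0]],[[-0.373,-0.892,0],[0,0,0]],[[-0.373,-0.892,0],[0,0,0]],[[-0.373,-0.892,0],[0,0,0]],[[-0.373,-0.892,0],[0,0,0]]]' 0.52
python3 - <<'E'
from h import *
s=arm.observe(); print(s['tcp_pos'])
p,d=imaging.snapshot('wrist'); cv2.imwrite('pics/w4.png',p[:,:,::-1])
m=imaging.camera_model('wrist'); M=np.array(m['mount'])
for r in spot_point('wrist','deep_socket')[:3]:
    t=M[:3,:3]@r['position']+M[:3,3]; print(r['conf'],R.from_quat(np.roll(s['tool_rot'],-1)).apply(t)+s['tcp_pos'])
E
```

```text
time_s: 15.32
tcp_pos: [0.4449, -0.0569, 0.1511]
tool_rot: [0.0, 0.707, 0.707, 0.0]
ft_force: [0.0, 0.4, -0.9]
gripper_width: 0.52
gripper_force: 0.0
[ 0.44491916 -0.05692478  0.15108724]
0.66 [ 0.52123645 -0.02259653 -0.00193335]
0.63 [ 0.44771843 -0.06353415  0.00081666]
```

View pics/w4.png

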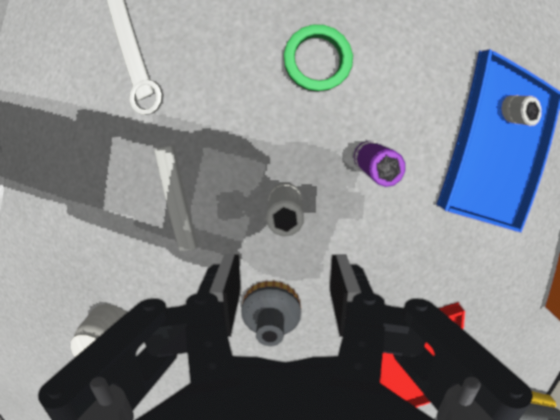

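The short socket stands in the blue tray (522,110). The chrome deep socket (285,216) is centred and the purple one (380,165) is clear of the fingers.

```bash
python3 -m jog '[[[0,0,0.15],[0,0,0]],[[0,0,0.3],[0,0,0]],[[0,0,0.4],[0,0,0]],[[0,0,0.472],[0,0,0]],[[0,0,0.472],[0,0,0]],[[0,0,0.472],[0,0,0]]]'
python3 -m jog '[[[0,0,0],[0,0,0]],[[0,0,0],[0,0,0]],[[0,0,0],[0,0,0]],[[0,0,0],[0,0,0]],[[0,0,0],[0,0,0]],[[0,0,0],[0,0,0]],[[0,0,0],[0,0,0]],[[0,0,-0.1],[0,0,0]],[[0,0,-0.2],[0,0,0]],[[0,0,-0.35],[0,0,0]],[[0,0,-0.5],[0,0,0]],[[0,0,-0.5],[0,0,0]]]' 0.1 40
```

```text
time_s: 15.92
tcp_pos: [0.4448, -0.0564, 0.0325]
tool_rot: [-0.001, 0.707, 0.708, -0.001]
ft_force: [0.8, -0.4, 0.5]
gripper_width: 0.521
gripper_force: 0.0
time_s: 16.92
tcp_pos: [0.449, -0.0583, 0.1667]
tool_rot: [0.006, 0.707, 0.707, 0.003]
ft_force: [1.3, -0.1, 0.2]
gripper_width: 0.314
gripper_force: 39.9
```

```bash
python3 -m jog '[[[0.076,0.834,0],[0,0,0]],[[0.076,0.834,0],[0,0,0]],[[0.076,0.834,0],[0,0,0]],[[0.076,0.834,0],[0,0,0]],[[0.076,0.834,0],[0,0,0]],[[0.076,0.834,0],[0,0,0]],[[0.076,0.834,0],[0,0,0]],[[0.076,0.834,0.15],[0,0,0]],[[0.076,0.834,0.28],[0,0,0]],[[0.076,0.834,0.38],[0,0,0]],[[0.076,0.834,0.44],[0,0,0]]]'
python3 -m jog '[[[0,0,0.04],[0,0,0]],[[0,0,0.04],[0,0,0]],[[0,0,0.04],[0,0,0]],[[0,0,0.04],[0,0,0]]]'
python3 -m jog '[[[0,0,0],[0,0,0]],[[0,0,0],[0,0,0]],[[0,0,0],[0,0,0]],[[0,0,0],[0,0,0]],[[0,0,-0.05],[0,0,0]],[[0,0,-0.15],[0,0,0]],[[0,0,-0.3],[0,0,0]],[[0,0,-0.45],[0,0,0]],[[0,0,-0.5],[0,0,0]],[[0,0,-0.5],[0,0,0]]]' 0.52
```

```text
time_s: 17.83
tcp_pos: [0.6496, -0.0376, 0.0445]
tool_rot: [-0.002, 0.707, 0.707, -0.002]
ft_force: [-0.2, -1.4, -1.8]
gripper_width: 0.313
gripper_force: 40.3
time_s: 18.17
tcp_pos: [0.6538, -0.0381, 0.0398]
tool_rot: [0.001, 0.707, 0.707, 0.001]
ft_force: [-0.7, 1.2, -1.0]
gripper_width: 0.316
gripper_force: 40.2
time_s: 19.0
tcp_pos: [0.6568, -0.0384, 0.1707]
tool_rot: [0.005, 0.707, 0.707, 0.003]
ft_force: [0.5, -0.3, 1.0]
gripper_width: 0.52
gripper_force: 0.0
```

```bash
python3 -m jog '[[[-0.536,-0.89,0],[0,0,0]],[[-0.536,-0.89,0],[0,0,0]],[[-0.536,-0.89,0],[0,0,0]],[[-0.536,-0.89,0],[0,0,0]],[[-0.536,-0.89,0],[0,0,0]],[[-0.536,-0.89,0],[0,0,0]],[[-0.536,-0.89,0],[0,0,0]],[[-0.536,-0.89,0],[0,0,0]],[[-0.536,-0.89,0],[0,0,0]]]' 0.55
python3 - <<'E'
from h import *
s=arm.observe(); print(s['tcp_pos'])
p,d=imaging.snapshot('wrist'); cv2.imwrite('pics/w5.png',p[:,:,::-1])
m=imaging.camera_model('wrist'); M=np.array(m['mount'])
for r in spot_point('wrist','cup_brush')[:3]:
    t=M[:3,:3]@r['position']+M[:3,3]; print(r['conf'],R.from_quat(np.roll(s['tool_rot'],-1)).apply(t)+s['tcp_pos'])
E
```

```text
time_s: 19.75
tcp_pos: [0.4307, -0.1719, 0.1629]
tool_rot: [-0.0, 0.707, 0.707, 0.0]
ft_force: [-0.5, 1.3, -0.5]
gripper_width: 0.552
gripper_force: 0.0
[ 0.43071159 -0.1718904   0.16285845]
0.74 [ 0.4305092  -0.17227736  0.00087529]
```

View pics/w5.png

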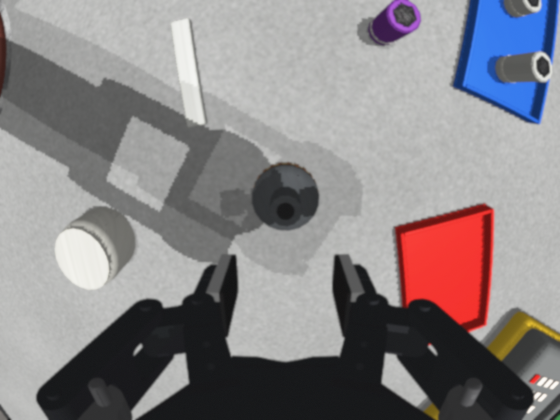

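Both sockets stand in the blue tray, at (522,5) and (525,68). The brush hub (285,210) is centred, so I'll grip it.

```bash
python3 -m jog '[[[0,0,0.15],[0,0,0]],[[0,0,0.3],[0,0,0]],[[0,0,0.4],[0,0,0]],[[0,0,0.46],[0,0,0]],[[0,0,0.492],[0,0,0]],[[0,0,0.492],[0,0,0]],[[0,0,0.492],[0,0,0]]]'
python3 -m jog '[[[0,0,0],[0,0,0]],[[0,0,0],[0,0,0]],[[0,0,0],[0,0,0]],[[0,0,0],[0,0,0]],[[0,0,0],[0,0,0]],[[0,0,0],[0,0,0]],[[0,0,0],[0,0,0]],[[0,0,-0.1],[0,0,0]],[[0,0,-0.2],[0,0,0]],[[0,0,-0.35],[0,0,0]],[[0,0,-0.4],[0,0,0]],[[0,0,-0.4],[0,0,0]]]' 0.05 70
```

```text
time_s: 20.43
tcp_pos: [0.4318, -0.1717, 0.0406]
tool_rot: [0.0, 0.707, 0.708, 0.0]
ft_force: [1.1, 0.1, 0.3]
gripper_width: 0.55
gripper_force: 0.0
time_s: 21.43
tcp_pos: [0.4332, -0.1735, 0.145]
tool_rot: [0.004, 0.707, 0.707, 0.001]
ft_force: [0.8, 0.2, -1.5]
gripper_width: 0.279
gripper_force: 69.2
```

```bash
python3 -m jog '[[[-0.4,0.72,0],[0,0,0]],[[-0.4,0.72,0],[0,0,0]],[[-0.4,0.72,0],[0,0,0]],[[-0.4,0.72,0],[0,0,0]],[[-0.4,0.72,0],[0,0,0]],[[-0.4,0.72,0],[0,0,0]],[[-0.4,0.72,0],[0,0,0]],[[-0.4,0.72,0.12],[0,0,0]],[[-0.4,0.72,0.24],[0,0,0]],[[-0.4,0.72,0.32],[0,0,0]],[[-0.4,0.72,0.35],[0,0,0]]]'
python3 -m jog '[[[0,0,0.028],[0,0,0]],[[0,0,0.028],[0,0,0]],[[0,0,0.028],[0,0,0]],[[0,0,0.028],[0,0,0]]]'
python3 -m jog '[[[0,0,0],[0,0,0]],[[0,0,0],[0,0,0]],[[0,0,0],[0,0,0]],[[0,0,0],[0,0,0]],[[0,0,-0.05],[0,0,0]],[[0,0,-0.15],[0,0,0]],[[0,0,-0.3],[0,0,0]],[[0,0,-0.45],[0,0,0]],[[0,0,-0.6],[0,0,0]],[[0,0,-0.6],[0,0,0]]]' 0.55
python3 -m jog '[[[-0.3,-0.9,-0.3],[0,0,0]],[[-0.3,-0.9,-0.3],[0,0,0]],[[-0.3,-0.9,-0.3],[0,0,0]],[[-0.3,-0.9,-0.3],[0,0,0]],[[-0.3,-0.9,-0.3],[0,0,0]],[[-0.3,-0.9,-0.3],[0,0,0]],[[-0.3,-0.9,-0.3],[0,0,0]],[[-0.3,-0.9,-0.3],[0,0,0]],[[-0.3,-0.9,-0.3],[0,0,0]]]'
python3 - <<'E'
from h import *
p,d=imaging.snapshot('top'); cv2.imwrite('pics/topF.png',cv2.resize(p[80:320,100:480],(760,480))[:,:,::-1])
vv,uu=np.mgrid[:420,:560]; W=world('top',np.c_[uu.ravel(),vv.ravel()],d.ravel()).reshape(420,560,3)
for n,c,yaw,th in [('blue',(.662,-.001),-13,.03),('yellow',(.579,.258),-9,.012),('red',(.611,-.272),13.,.045),('tape',(.472,.063),0,.01)]:
    rel=W[...,:2]-c; a=np.radians(yaw); x=rel@[np.cos(a),np.sin(a)]; y=rel@[-np.sin(a),np.cos(a)]
    m=(d>0)&(np.abs(x)<.043)&(np.abs(y)<.068)&(W[...,2]>th)&(W[...,2]<.1)
    k,l,st,cc=cv2.connectedComponentsWithStats(m.astype(np.uint8))
    for i in range(1,k):
        if st[i,4]>40: b=l==i; t=b&(W[...,2]>np.percentile(W[b][:,2],90)-.005); print(n,'x,y',x[t].mean().round(3),y[t].mean().round(3),'top z',np.median(W[t][:,2]).round(3))
E
```

```text
time_s: 22.35
tcp_pos: [0.6064, -0.2693, 0.047]
tool_rot: [-0.005, 0.707, 0.707, -0.001]
ft_force: [-0.5, -0.3, -2.8]
gripper_width: 0.28
gripper_force: 69.8
time_s: 22.68
tcp_pos: [0.6108, -0.2718, 0.0467]
tool_rot: [0.001, 0.707, 0.707, 0.0]
ft_force: [0.5, 0.3, -2.1]
gripper_width: 0.276
gripper_force: 69.7
time_s: 23.52
tcp_pos: [0.6152, -0.2743, 0.2083]
tool_rot: [0.009, 0.707, 0.707, 0.002]
ft_force: [0.8, -0.2, 1.5]
gripper_width: 0.55
gripper_force: 0.0
time_s: 24.27
tcp_pos: [0.3861, -0.347, 0.2713]
tool_rot: [0.001, 0.707, 0.707, 0.0]
ft_force: [-0.2, -0.1, 0.4]
gripper_width: 0.554
gripper_force: 0.0
blue x,y -0.002 0.038 top z 0.039
blue x,y 0.0 -0.038 top z 0.064
yellow x,y 0.001 0.038 top z 0.019
yellow x,y 0.001 -0.039 top z 0.02
red x,y -0.0 0.0 top z 0.056
tape x,y -0.0 -0.0 top z 0.019
```

View pics/topF.png

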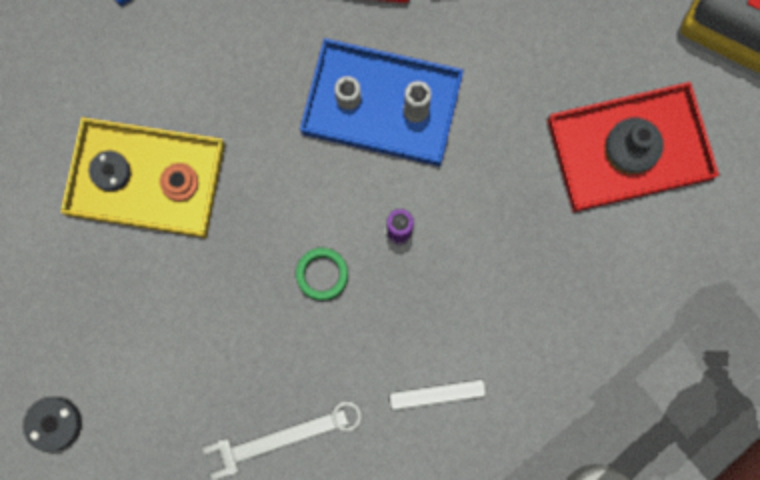

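All five parts stand flat in their trays: nut (109,171), flange (178,182), sockets (347,93) and (417,100), brush (634,146). Their heights are right, and the tape (322,274) has not moved.

```bash
python3 -c "
from station import arm
print(arm.finish_job())"
```

```text
the job is handed in; nothing more can be done
None
```

The job is handed in: the final top-camera check showed all five parts upright and flat on the floors of the right trays and the tape roll where it was, though the hand-in returned no verdict.

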